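# Move the blanking tube to the open outlet of the air manifold

### The arm

A 7-joint arm with a two-finger parallel gripper is mounted at the origin on the work surface; the furniture and walls round the work are solid. World frame = base frame: x ahead of the robot, y to its left, z up, the work surface at z = 0. Lengths are in mm, angles in rad, forces in N, time in s.
With the tool pointing down it reaches from about 400 to 875 mm from the base axis. Payload 6.5 kg.
Tool frame: the origin (TCP) lies at the very end of the fingers, on their centre line; the grasp point (between the pads) lies grip_depth behind it (grip_depth is the distance from the TCP to the grasp point, in mm); z points along the fingers, y is the line along which they close (so a half turn about z gives the same grasp; the last joint's range is limited). The gripper opens to 88 mm and grips with 3 to 60 N. Pads are 18 mm wide; open, the fingers measure 123 mm over their backs; the gripper's body (75 mm by 187 mm) begins 45 mm behind the grasp point.
Start: joints at [-1.408, 0.536, -0.004, 1.538, 0.003, 1.067, -0.071], TCP at [147.421, 633.054, 238.716] pointing down, gripper open.
Joint ranges: [-2.7, 2.7], [-0.37, 2.16], [-1.27, 1.26], [0.24, 2.4], [-1.31, 4.45], [0.19, 1.91], [-2.76, 2.76]. Speed limits (rad/s): [2.39, 2.39, 3.14, 3.14, 3.14, 3.14, 3.14].

### API

Orientations are given as a unit quaternion [w, x, y, z].
In Python, from plant import * gives the robot as it stands.
- The arm moves only by the tool step_arm, never from a script. Its argument "plan" is a list of rows, each a list of 6 numbers: the shift along the tool's x, y, z in mm, then the turn, a rotation vector about the tool's x, y, z in degrees. A call has exactly 10 rows; each row shifts and turns the commanded pose from where the row before left it, along the tool's axes as they then stand; what a row does not reach is not made up. A row lasts 1/10 s, in which the tool goes at most 50 mm and 8.59 degrees, less where a joint would pass 70% of its speed; a pose out of reach is approached as far as the arm can. A call with a gripper value outside its range is refused whole. "hand" is the finger opening in mm, from 0 to 88.1, set as the call begins (left out, the last holds). The fingers move at their own pace and stop on an object; the grip force is fixed at half the most. Time passes only in rows, so rows that do not move let the fingers close, or fill a call up. It gives the time, the measured TCP pose, the force, the opening and the grip force at its end, in the units of the state.
- observe(): the state, without advancing time (a new reading comes with each control period).
- read_camera(name): name is "scene" or "side" or "wrist"; returns a dict with "img" (384x512x3 uint8, blue, green, red), "intrinsics" (3x3 intrinsics, pixels), "R" (3x3) and "t" (3): a world point X has camera coordinates R X + t. Camera axes: x right, y down, z forward; pixel columns grow to the right and rows downward; lengths in mm; the calibration is good to about 2 mm. A picture is of the moment at which its call begins. There is no depth.
- job_done(): hands the job in; it is judged then, once.
Trained networks look in the newest picture that a camera, given by its name, has taken for a name from the list of things; names that differ only in an ending like _2 or _b are one class to them, and where a whole thing is asked for, a point or a joint stands for the part that bears it (a point fixed in the world has none). Each returns a list of dicts, best first, with "p" (0 to 1); they miss things now and then, are a little off and sometimes report something else, mostly with a low value. They report only what shows in the picture. A call takes as long as a camera call.
- search_frame(target, camera): "position" ([column, row] in pixels, amid what is visible of it).
- mark_of(target, camera): "position" ([column, row] in pixels: a listed point, or the origin of a listed thing).
The state is a dict: "t": time; "joint_pos": joint angles; "joint_velocities": joint speeds; "joint_efforts": joint torques, N m; "tool_pos": TCP position; "orientation": TCP orientation; "contact_force": force on the tool from outside, world axes, zero at the start; "torque": the same for the moment, N m; "opening": finger opening in mm; "finger_force": force on a finger pad.
Only numpy, scipy, OpenCV 4.12 (cv2) and the standard library are available. Lean on these libraries where they do the work, as an engineer would, in place of code of your own. Each camera call takes 0.05 s, during which the arm holds its last target. There are 200 camera calls.

### The job

The airbrush line is going on the end outlet of the air manifold that the red-ended blanking tube now closes, so move that tube to the open middle outlet: press the outlet's black release ring down to its stop and keep it down until you have hold of the tube, draw the tube straight up and out, then push it fully home in the middle outlet until it locks and the ring there springs back up. Work by feel: lean on a ring with no more than 25 N, and never wrench the tube against its lock; leave the blue-ended tube locked where it is and do not disturb the things lying round the manifold.

Things in the scene. Friction and masses are not known exactly. Their poses are not given: they have to be found in the camera images.
- manifold: air manifold, fixed: block 26 mm high on a foot plate 70 x 236 mm, three push-fit outlets 62 mm apart along its y; each has a dark cap nut 36 mm across (top at 60.5 mm) and above it a black release ring set by hand: its top is 69.5 to 79.5 mm over the desk, different on each. Hose tail at its -y end, gauge (top 72 mm) at its +y end. Origin: middle of the underside, z up
- red_tube: straight rigid brass tube, 12 mm across, 84 mm long, 35 to 60 g, top 24 mm red. Origin: centre of its lower end, z up the tube. Lowest 11 mm taper from 7 to 12 mm; full width 11 to 14 mm (the nose), locking groove 14 to 20 mm. Starts locked in the left or the right outlet: lower end on the bore floor, 30 to 40 mm of tube above the ring. Has about 0.5 mm of play up and down when locked
- red_tube_top (a point): centre of the red tube's top end, 84 mm from its lower end. To lock it in an outlet: pushed down with the ring left free, the nose meets the teeth about 15 mm above the floor, passes them with about 10 to 15 N and locks in the last 0.5 mm, then stands hard on the floor. A steady push with closed fingertips on this end will do it
- blue_tube: a tube like the red one but with a blue end, locked in the other end outlet. It stays there
- port_left (a point): Axis point of the left outlet, 69.5 mm over the desk (the lowest that its ring's top can be when up), on the manifold's +y side (left seen from the robot); axes as the manifold's. Every outlet's bore is 13.5 mm wide and straight, floor 26 mm over the desk; two spring teeth in it, undersides 40.5 mm over the desk and 3 mm thick, hook into the tube's groove
- port_mid (a point): Axis point of the middle outlet, 69.5 mm over the desk (the lowest that its ring's top can be when up), between the others; axes as the manifold's. Open at the start
- port_right (a point): Axis point of the right outlet, 69.5 mm over the desk (the lowest that its ring's top can be when up), on the manifold's -y side; axes as the manifold's. A ring pressed over 4.1 mm draws its teeth clear of the tube. They close as the ring rises, unless the tube rises with it: once it is 1 mm up, its nose holds teeth and ring apart until it has passed
- ring_mid (a joint): travel of the middle release ring, m: 0 = up (sprung), 0.005 = down at its stop. All rings alike: 30 mm across, 4 mm thick, 14 mm hole with a bevelled mouth, so 9 mm of ring lie on each side of a tube for fingertips. Spring about 7 N at first, 16 N at the stop, then hard. A tube's nose pushes it down about 4 mm in passing the teeth; it springs up when the tube locks
- eraser: eraser in a blue sleeve, 22 x 52 x 13 mm, lying off the hose-tail end of the manifold; origin at the middle of its underside
- marker: green and white marker pen, 17 x 135 x 16 mm, lying off the gauge end of the manifold; origin at the middle of its underside
- bulldog_clip: black spring clip, 29 x 41 x 42 mm, standing behind the manifold; origin at the middle of its underside
- masking_tape: roll of masking tape, 100 mm across, 25 mm high, lying on the desk to the right and nearer the robot; origin at the middle of its underside

How it is judged (in metres and radians):
On the way:
1. the red tube has been drawn right out, its lower end above the rings (z of red_tube in the frame of manifold above 0.082 m), for 0.1 s.
At the end, for the whole second after the job is handed in: the red tube stands in the middle outlet (lower end within 4 mm of its axis and within 1.5 mm of the bore floor, upright within 0.1 rad) and is locked there: the release ring there is up again (within 1.2 mm), the blue tube is still locked home in its own outlet, and all is at rest (horizontal distance between red_tube and port_mid below 0.004 m and z of red_tube in the frame of manifold between 0.0245 and 0.0275 m and angle between each of red_tube, blue_tube's own z axis and vertical below 0.1 rad and z of blue_tube in the frame of manifold between 0.0245 and 0.0275 m and (horizontal distance between blue_tube and port_left below 0.004 m or horizontal distance between blue_tube and port_right below 0.004 m) and value of joint ring_mid below 0.0012 m and linear speed of red_tube below 0.02 m/s); the robot touches nothing.
It fails at once if the fingers or the arm push on the manifold or a release ring with more than 25 N (contact force between any of the fingers, the arm and manifold above 25 N).
It fails at once if the red tube is pulled against its lock, pushed into an outlet or wrenched sideways with more than 45 N (contact force between red_tube and manifold above 45 N).
It fails at once if the blue tube is shifted by more than 6 mm (distance of blue_tube from where it was at the start of the episode above 0.006 m).
It fails at once if the eraser, the marker, the clip or the tape roll is shifted by more than 15 mm (distance of any of eraser, marker, bulldog_clip, masking_tape from where it was at the start of the episode above 0.015 m).
It also fails if it takes over 70 s, if anything falls off the work surface, if the arm or the gripper's body presses on something with over 40 N, if the wrist force passes 120 N, or if a joint passes its speed limit or range.

## Working session

There is one attempt and no reset: what is moved stays moved. The work goes in short steps, Python scripts to look and compute and a tool call to move; the robot and the scene stay as the last step left them, time stands still between calls to the robot, and variables do not carry over. Pictures are saved under pics/ and viewed, at most 10 in all, crops included, and the job is handed in when it is done.

Besides the shell and the picture viewer there is one more tool, called after "Call:" as a command line: name --pt "numbers of a row" for each row, then --argument value for the rest. step_arm: Moves the arm, as the interface text tells. Its arguments: {"type":"object","properties":{"plan":{"type":"array","items":{"type":"array","items":{"type":"number"}}},"hand":{"type":"number"}},"required":["plan"]}

```bash
mkdir -p pics; cat > h.py <<'E'
from plant import *
import numpy as np, cv2
def shot(c,save=None):
    d=read_camera(c); d={k:(np.array(v) if k!='img' else v) for k,v in d.items()}
    if save: cv2.imwrite('pics/'+save,d['img'])
    return d
def ray(d,px):
    v=np.linalg.inv(d['intrinsics'])@np.array([px[0],px[1],1.]); v=d['R'].T@v
    return -d['R'].T@d['t'].ravel(), v/np.linalg.norm(v)
def tri(rs):
    A=np.zeros((3,3));b=np.zeros(3)
    for o,v in rs:
        P=np.eye(3)-np.outer(v,v);A+=P;b+=P@o
    X=np.linalg.solve(A,b)
    return X,[round(float(np.linalg.norm((np.eye(3)-np.outer(v,v))@(X-o))),1) for o,v in rs]
def proj(d,X):
    p=d['intrinsics']@(d['R']@np.array(X,float)+d['t'].ravel()); return p[:2]/p[2]
def atz(d,px,z):
    o,v=ray(d,px); return o+v*(z-o[2])/v[2]
E
python3 - <<'E'
from h import *
print(observe())
D={c:shot(c,c+'0.png') for c in('scene','side','wrist')}
for n in ['manifold','red_tube','red_tube_top','blue_tube','port_left','port_mid','port_right','ring_mid','eraser','marker','bulldog_clip','masking_tape']:
    rs=[]
    for c in D:
        m=mark_of(n,c)
        if m: 
            print(n,c,np.round(m[0]['position'],1),round(m[0]['p'],2))
            if m[0]['p']>.4: rs.append(ray(D[c],m[0]['position']))
    if len(rs)>1: print('   ',tri(rs))
cv2.imwrite('pics/a.png',np.hstack([cv2.resize(D[c]['img'],(400,300)) for c in('scene','side')]))
E
```

```text
{'t': 0.0, 'joint_pos': array([-1.4081983 ,  0.53715534, -0.0043777 ,  1.53884519,  0.00260608,
        1.06731004, -0.0711995 ]), 'joint_velocities': array([-0.00112125, -0.00051161,  0.00023159, -0.00210318, -0.00116469,
        0.00239979,  0.00096733]), 'joint_efforts': array([-6.88684231e-04, -5.70998776e+01,  9.90492180e-01, -2.51607549e+01,
       -5.62661898e-02,  1.80224836e-02,  1.70175622e-04]), 'tool_pos': array([147.34150917, 632.45805963, 237.85757105]), 'orientation': array([-1.67405272e-05,  1.14138210e-01,  9.93464512e-01, -8.56235186e-04]), 'contact_force': array([0.02648131, 0.4102823 , 0.29261808]), 'torque': array([0.01958185, 0.01001261, 0.02042843]), 'finger_force': 0.0, 'opening': 88.17359336378466}
manifold scene [261.6 188.2] 0.91
manifold side [225.2 231.6] 0.87
    (array([601.46767124, 111.29776573,  -0.6865833 ]), [6.1, 6.1])
red_tube_top scene [218.  167.8] 0.52
red_tube_top side [228.5 204.1] 0.46
    (array([547.4490876 , 184.22133688, 100.16608782]), [32.1, 32.1])
blue_tube scene [278.  192.2] 0.5
blue_tube side [227.8 264.9] 0.75
    (array([629.67933463, 113.39457644, -81.32270382]), [47.0, 47.0])
port_left scene [240.8 166.3] 0.81
port_left side [228.1 221.5] 0.72
    (array([580.98152129, 169.98713923,  60.65977827]), [1.8, 1.8])
port_mid scene [261.1 171.3] 0.82
port_mid side [222.2 208.5] 0.89
    (array([604.48212151, 113.93527535,  67.61802672]), [2.0, 2.0])
port_right scene [283.7 177.7] 0.71
port_right side [218.  196.7] 0.71
    (array([626.82058822,  53.04895761,  72.99120508]), [3.9, 3.9])Traceback (most recent call last):
  File "<stdin>", line 7, in <module>
ValueError: it knows: blue_tube, bulldog_clip, eraser, manifold, marker, masking_tape, port_left, port_mid, port_right, red_tube, red_tube_top
```

```bash
python3 - <<'E'
import cv2,numpy as np
a=cv2.imread('pics/scene0.png');b=cv2.imread('pics/side0.png');w=cv2.imread('pics/wrist0.png')
ca=cv2.resize(a[100:250,160:360],(400,300),interpolation=2);cb=cv2.resize(b[140:290,125:325],(400,300),interpolation=2)
cv2.imwrite('pics/a.png',np.vstack([np.hstack([cv2.resize(a,(400,300)),cv2.resize(b,(400,300))]),np.hstack([ca,cb])]))
E
```

```text
(no output)
```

View pics/a.png

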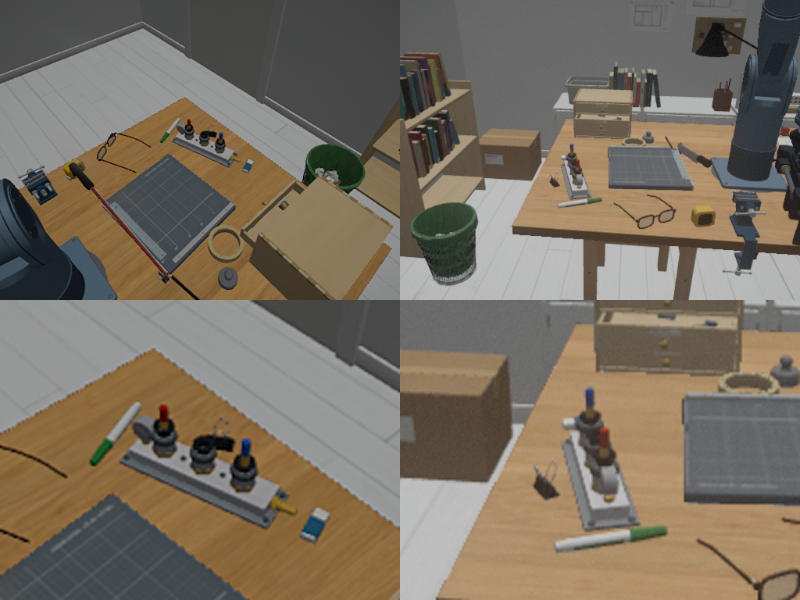

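The red tube is in the left outlet (about column 241, row 155 in the scene view) and the blue one is in the right. The middle outlet is open. The manifold is turned by about 21°. I'll move above it.

Call:
step_arm --pt "-38 -28 0 0 0 0" --pt "-38 -28 0 0 0 0" --pt "-38 -28 0 0 0 0" --pt "-38 -28 0 0 0 0" --pt "-38 -28 0 0 0 0" --pt "-38 -28 0 0 0 0" --pt "-38 -28 0 0 0 0" --pt "-38 -28 0 0 0 0" --pt "-38 -28 0 0 0 0" --pt "-38 -28 0 0 0 0"

```text
t: 2.2
tool_pos: [455.1, 272.7, 239.1]
orientation: [0.0, 0.114, 0.993, 0.0]
contact_force: [1.1, 1.0, -0.1]
opening: 88.1
finger_force: 0.0
```

Call:
step_arm --pt "-38 -28 0 0 0 0" --pt "-38 -28 0 0 0 0" --pt "-38 -28 0 0 0 0" --pt "-38 -28 0 0 0 0" --pt "0 0 0 0 0 8.5" --pt "0 0 0 0 0 8.5" --pt "0 0 0 0 0 8.5" --pt "0 0 0 0 0 8.5" --pt "0 0 0 0 0 8.5" --pt "0 0 0 0 0 8.5"

```text
t: 3.2
tool_pos: [576.7, 130.7, 238.8]
orientation: [0.0, 0.533, 0.846, 0.0]
contact_force: [0.9, 0.2, 0.1]
opening: 88.2
finger_force: 0.0
```

```bash
cat > look.py <<'E'
from h import *
import sys,json
s=observe();print(s['t'],s['tool_pos'].round(1),s['orientation'].round(4),s['joint_pos'].round(2),s['contact_force'].round(1))
d=shot('wrist',sys.argv[1]); print('cam',(-d['R'].T@d['t'].ravel()).round(1),'fwd',d['R'][2].round(2),'right',d['R'][0].round(2))
out={}
for n in ['red_tube_top','red_tube','blue_tube','port_left','port_mid','port_right']:
    m=mark_of(n,'wrist')
    if m: print(n,np.round(m[0]['position'],1),round(m[0]['p'],2)); out[n]=[list(map(float,m[0]['position'])),float(m[0]['p'])]
json.dump(dict(K=d['intrinsics'].tolist(),R=d['R'].tolist(),t=d['t'].tolist(),m=out),open(sys.argv[1]+'.json','w'))
E
python3 look.py w1.png
```

```text
3.2 [576.7 130.7 238.8] [0.000e+00 5.333e-01 8.460e-01 1.000e-04] [-0.6   0.46  0.4   1.72 -0.21  1.01  0.33] [0.9 0.2 0.1]
cam [547.6 189.8 384.6] fwd [ 0.11 -0.23 -0.97] right [0.9  0.43 0.  ]
red_tube_top [284.3 150.7] 0.58
red_tube [272.5 142.7] 0.62
blue_tube [259.6 231.4] 0.74
port_left [275.4 148.1] 0.92
port_mid [270.9 197.6] 0.96
port_right [260.8 245.6] 0.77
```

View pics/w1.png

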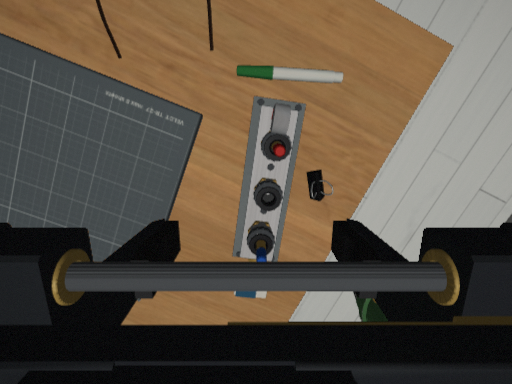

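The wrist view shows the red tube top at (281,150), the open middle outlet at (268,195) and the blue tube at (261,250). The marker and clip are well off the line. I'll take two more views from lower down.

Call:
step_arm --pt "10 0 20 0 0 0" --pt "10 0 20 0 0 0" --pt "10 0 20 0 0 0" --pt "10 0 10 0 0 0" --pt "10 0 0 0 0 0" --pt "0 0 0 0 0 0" --pt "0 0 0 0 0 0" --pt "0 0 0 0 0 0" --pt "0 0 0 0 0 0" --pt "0 0 0 0 0 0"

```text
t: 4.55
tool_pos: [555.2, 175.2, 169.1]
orientation: [0.0, 0.531, 0.847, 0.0]
contact_force: [0.3, -0.3, -0.3]
opening: 88.0
finger_force: 0.0
```

```bash
python3 look.py w2.png
```

```text
4.55 [555.2 175.2 169.1] [2.000e-04 5.310e-01 8.474e-01 2.000e-04] [-0.66  0.53  0.37  1.8  -0.24  0.86  0.28] [ 0.3 -0.3 -0.3]
cam [525.7 234.1 314.9] fwd [ 0.11 -0.23 -0.97] right [0.9  0.44 0.  ]
red_tube_top [287.2 223.6] 0.68
red_tube [274.5 193.9] 0.55
port_left [279.9 203.4] 0.71
port_mid [272.  264.1] 0.76
port_right [261.9 317.9] 0.78
```

Call:
step_arm --pt "10 -10 0 0 0 0" --pt "10 -10 0 0 0 0" --pt "10 -10 0 0 0 0" --pt "10 -10 0 0 0 0" --pt "10 0 0 0 0 0" --pt "10 0 0 0 0 0" --pt "0 0 0 0 0 0" --pt "0 0 0 0 0 0" --pt "0 0 0 0 0 0" --pt "0 0 0 0 0 0"

```text
t: 5.9
tool_pos: [493.0, 211.5, 168.7]
orientation: [0.0, 0.531, 0.847, -0.0]
contact_force: [1.0, 0.0, -0.9]
opening: 87.8
finger_force: 0.0
```

```bash
python3 look.py w3.png; python3 - <<'E'
from h import *
import json
L=[]
for w in ('w1','w2','w3'):
    d=json.load(open(w+'.png.json')); d=dict(intrinsics=np.array(d['K']),R=np.array(d['R']),t=np.array(d['t']),m=d['m'],img=cv2.imread('pics/'+w+'.png')); L.append(d)
for n in ['red_tube_top','port_left','port_mid','port_right','blue_tube']:
    rs=[ray(d,d['m'][n][0]) for d in L if n in d['m'] and d['m'][n][1]>.4]
    if len(rs)>1: X,e=tri(rs); print(n,X.round(1),e)
for d in L:
    b,g,r=[d['img'][...,i].astype(int) for i in range(3)]
    m=((r>110)&(g<60)&(b<60)).astype(np.uint8)
    n,_,st,c=cv2.connectedComponentsWithStats(m); i=1+st[1:,4].argmax() if n>1 else 0; print('red',st[i],c[i].round(1))
a=[cv2.resize(d['img'][:300,150:400],(400,480)) for d in L[1:]]
cv2.imwrite('pics/b.png',np.hstack(a))
E
```

```text
5.9 [493.  211.5 168.7] [ 2.000e-04  5.311e-01  8.473e-01 -1.000e-04] [-0.78  0.45  0.37  1.92 -0.22  0.81  0.16] [ 1.   0.  -0.9]
cam [463.6 270.5 314.5] fwd [ 0.11 -0.23 -0.97] right [0.9  0.44 0.  ]
port_left [318.4 262. ] 0.75
port_mid [308.9 316.1] 0.77
red_tube_top [585.9 173.  111.4] [1.9, 1.9]
port_left [583.7 170.5  61.5] [1.3, 2.2, 1.0]
port_mid [603.5 113.8  68.9] [1.4, 0.8, 1.0]
port_right [621.4  52.5  69. ] [0.3, 0.3]
red [275 146  10  10  74] [279.5 150.9]
red [280 218  12  11 107] [285.6 223. ]
red [327 291   8   2  14] [330.1 291.4]
```

View pics/b.png

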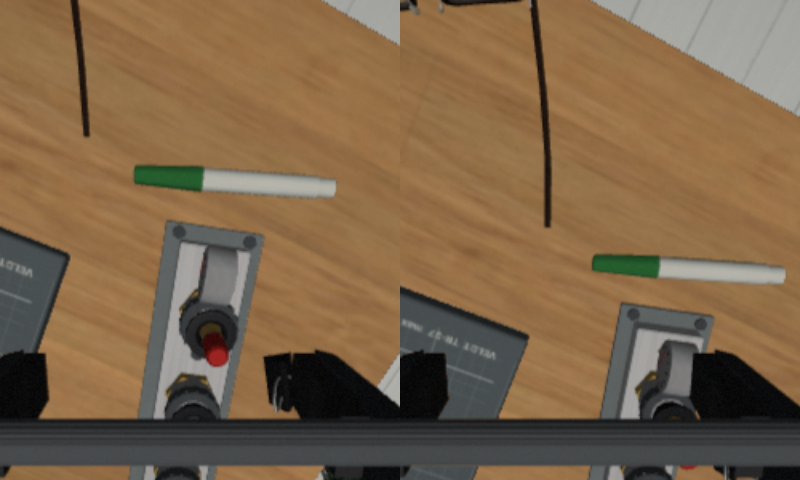

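```bash
python3 - <<'E'
from h import *
import json
from scipy.optimize import least_squares
O=[]
for w in ('w1','w2','w3'):
    d=json.load(open(w+'.png.json')); c=dict(intrinsics=np.array(d['K']),R=np.array(d['R']),t=np.array(d['t']))
    for n,(p,q) in d['m'].items():
        if n in('red_tube','blue_tube'): continue
        O.append((w,c,n,p))
for cam in('scene','side'):
    c=shot(cam)
    for n in('port_left','port_mid','port_right','red_tube_top'):
        m=mark_of(n,cam)
        if m: O.append((cam,c,n,m[0]['position']))
s={'port_left':62,'port_mid':0,'port_right':-62,'red_tube_top':62}
def P(v,n):
    return np.array([v[0]-s[n]*np.sin(v[2]),v[1]+s[n]*np.cos(v[2]),110 if 'red' in n else 69.5])
f=lambda v:np.concatenate([(proj(c,P(v,n))-p)/(1 if w[0]=='w' else 1) for w,c,n,p in O])
r=least_squares(f,[604,114,.37],loss='soft_l1')
print(r.x)
for (w,c,n,p),e in zip(O,f(r.x).reshape(-1,2)): print(w,n,e.round(1))
for n in s: print(n,P(r.x,n).round(1))
for W in ('w','s'):
    Q=[o for o in O if o[0][0]==W]
    g=lambda v:np.concatenate([proj(c,P(v,n))-p for w,c,n,p in Q]); print(W,least_squares(g,r.x,loss='soft_l1').x)
E
```

```text
[6.02407474e+02 1.13094509e+02 3.23397590e-01]
w1 red_tube_top [-5.3 -0.4]
w1 port_left [ 0.6 -1.9]
w1 port_mid [-2.2  0.3]
w1 port_right [ 1.3 -0.8]
w2 red_tube_top [-2.  -1.2]
w2 port_left [0.7 3.2]
w2 port_mid [-0.7  1. ]
w2 port_right [ 1.1 -0.7]
w3 port_left [1.1 1.6]
w3 port_mid [-0.3 -0.1]
scene port_left [ 0.3 -1.5]
scene port_mid [0.7 0.3]
scene port_right [-4.8  1.2]
scene red_tube_top [0.2 0.3]
side port_left [-3.2 -2.8]
side port_mid [-1.7  1.2]
side port_right [1.5 0. ]
side red_tube_top [-2.4 -1.5]
port_left [582.7 171.9  69.5]
port_mid [602.4 113.1  69.5]
port_right [622.1  54.3  69.5]
red_tube_top [582.7 171.9 110. ]
w [6.02520169e+02 1.13023846e+02 3.10221241e-01]
s [6.01806397e+02 1.12407405e+02 4.04058994e-01]
```

Call:
step_arm --pt "-12 8 2 0 0 0" --pt "-12 8 2 0 0 0" --pt "-12 8 2 0 0 0" --pt "-12 8 2 0 0 0" --pt "-12 8 2 0 0 0" --pt "-12 8 2 0 0 0" --pt "-12 8 2 0 0 0" --pt "-11 8 2 0 0 0" --pt "0 0 0 0 0 6" --pt "0 0 0 0 0 0"

```text
t: 7.75
tool_pos: [592.4, 154.1, 152.5]
orientation: [0.0, 0.575, 0.818, -0.0]
contact_force: [0.1, 0.1, 0.4]
opening: 88.0
finger_force: 0.0
```

```bash
python3 look.py w4.png; python3 - <<'E'
from h import *
import json
rs=[]
a=cv2.imread('pics/w4.png')
cv2.imwrite('pics/c.png',cv2.resize(a[100:300,120:390],(800,593),interpolation=2))
E
```

```text
7.75 [592.4 154.1 152.5] [ 1.000e-04  5.750e-01  8.182e-01 -1.000e-04] [-0.6   0.6   0.38  1.73 -0.28  0.87  0.25] [0.1 0.1 0.4]
cam [569.3 215.7 298.3] fwd [ 0.09 -0.24 -0.97] right [0.94 0.34 0.  ]
red_tube_top [256.4 186.8] 0.57
red_tube [254.6 165.1] 0.73
port_left [253.5 171.3] 0.85
port_mid [250.6 239.8] 0.96
port_right [247.6 302.2] 0.58
```

View pics/c.png

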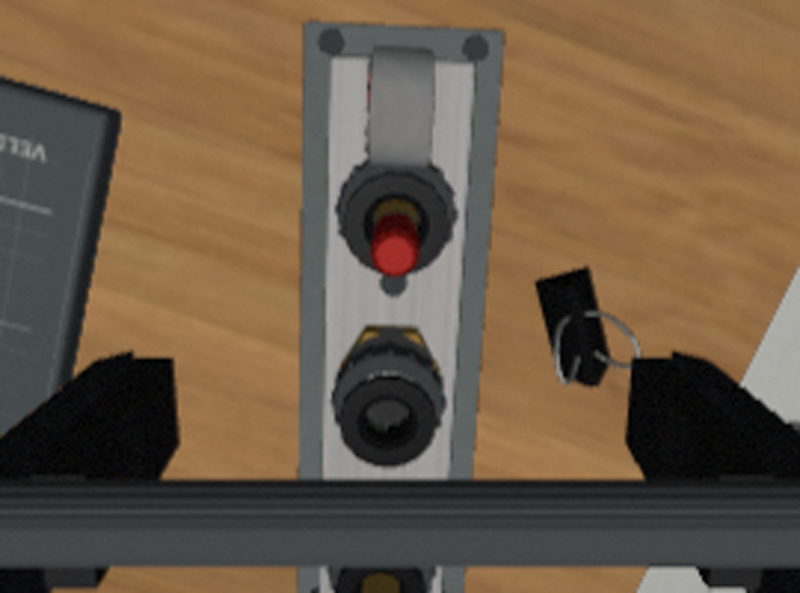

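The wrist view (crop ×2.96) puts the red top at px (253.6,186) and the middle ring's opening at (250.6,240.7). Next I compute the positions.

```bash
cat > fin.py <<'E'
from h import *
import json
def ld(w):
    d=json.load(open(w+'.png.json')); return dict(intrinsics=np.array(d['K']),R=np.array(d['R']),t=np.array(d['t']),m=d['m'])
E
python3 - <<'E'
from fin import *
C={w:ld(w) for w in('w1','w2','w4')}
print(C['w4']['intrinsics'])
red={'w1':(280.5,151),'w2':(286.2,224),'w4':(253.6,186)}
for k in red: print(k,'red@110',atz(C[k],red[k],110).round(1))
print('tri red',tri([ray(C[k],red[k]) for k in red]))
d=C['w4']
for z in (69.5,74.5,79.5): print(z,'mid',atz(d,(250.6,240.7),z).round(1),'left',atz(d,(254,172.5),z).round(1))
for n in('port_left','port_mid','port_right'):
    rs=[ray(C[k],C[k]['m'][n][0]) for k in C if n in C[k]['m']]; print(n,tri(rs),atz(d,d['m'][n][0],69.5).round(1))
# plate edges: crop px -> desk
p=lambda c:(120+c[0]/2.963,100+c[1]/2.963)
A=[atz(d,p(c),4) for c in((305,25),(300,470),(503,32),(472,470))]
print([a.round(1) for a in A])
for i in(0,2): v=A[i]-A[i+1]; print('yaw edge',np.arctan2(-v[0],v[1]))
E
```

```text
[[273.50665263   0.         255.34349575]
 [  0.         273.50665263 189.9777322 ]
 [  0.           0.           1.        ]]
w1 red@110 [584.4 171.9 110. ]
w2 red@110 [584. 171. 110.]
w4 red@110 [584.1 171.4 110. ]
tri red (array([583.88523539, 171.77823042, 111.70360796]), [0.3, 0.4, 0.1])
69.5 mid [601.9 112.7  69.5] left [583.6 173.1  69.5]
74.5 mid [601.2 114.9  74.5] left [583.3 174.   74.5]
79.5 mid [600.5 117.2  79.5] left [583.  175.   79.5]
port_left (array([585.02150277, 169.1503003 ,  48.00576737]), [0.9, 0.5, 1.2]) [582.8 173.9  69.5]
port_mid (array([602.49906875, 114.94218153,  71.63568184]), [1.7, 0.7, 1.2]) [601.6 113.5  69.5]
port_right (array([620.24305717,  54.10722779,  72.72479783]), [0.1, 1.1, 1.0]) [620.9  50.6  69.5]
[array([534.9, 213.3,   4. ]), array([586.1,  49.5,   4. ]), array([600.6, 234.5,   4. ]), array([651.2,  72.8,   4. ])]
yaw edge 0.30300855677082683
yaw edge 0.30335976527572645
```

Call:
step_arm --pt "5 -1 0 0 0 2.4" --pt "5 -1 0 0 0 0" --pt "5 0 0 0 0 0" --pt "4 0 0 0 0 0" --pt "0 0 0 0 0 0" --pt "0 0 0 0 0 0" --pt "0 0 0 0 0 0" --pt "0 0 0 0 0 0" --pt "0 0 0 0 0 0" --pt "0 0 0 0 0 0" --hand 32

```text
t: 9.1
tool_pos: [583.9, 171.9, 152.7]
orientation: [0.0, 0.591, 0.806, -0.0]
contact_force: [-0.5, 0.5, 0.4]
opening: 31.8
finger_force: 0.0
```

```bash
python3 look.py w5.png; python3 -c "
import cv2;a=cv2.imread('pics/w5.png');cv2.imwrite('pics/e.png',cv2.resize(a[130:330,130:380],(750,600),interpolation=2))"
```

```text
9.1 [583.9 171.9 152.7] [ 0.      0.5914  0.8064 -0.    ] [-0.64  0.6   0.39  1.74 -0.29  0.86  0.18] [-0.5  0.5  0.4]
cam [563.4 234.3 298.5] fwd [ 0.08 -0.24 -0.97] right [0.95 0.3  0.  ]
red_tube [253.3 181.6] 0.54
port_left [253.7 195.1] 0.9
port_mid [255.4 258.8] 0.6
```

View pics/e.png

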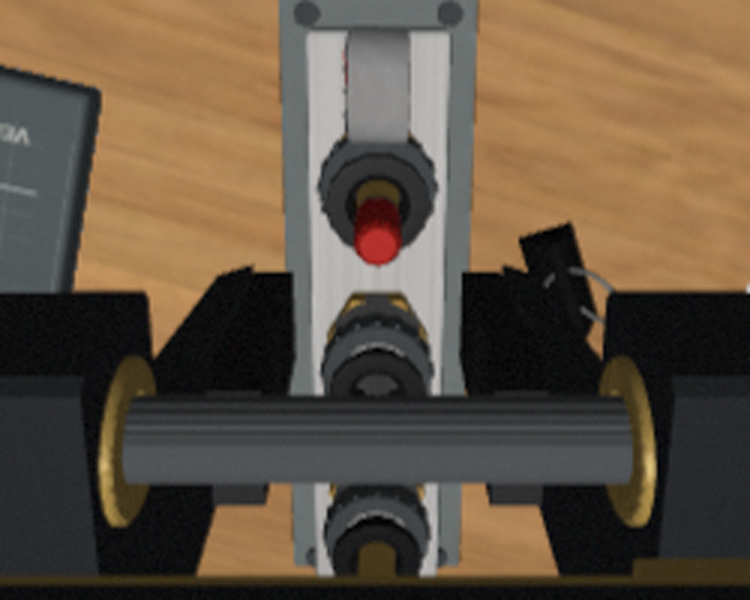

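The fingers straddle the red tube. The tube top at crop (378,240) matches the finger midpoint at 379. Going down.

Call:
step_arm --pt "0 0 8 0 0 0" --pt "0 0 8 0 0 0" --pt "0 0 8 0 0 0" --pt "0 0 8 0 0 0" --pt "0 0 8 0 0 0" --pt "0 0 8 0 0 0" --pt "0 0 8 0 0 0" --pt "0 0 8 0 0 0" --pt "0 0 4 0 0 0" --pt "0 0 0 0 0 0"

```text
t: 10.45
tool_pos: [583.5, 171.9, 84.0]
orientation: [-0.0, 0.591, 0.806, -0.0]
contact_force: [-0.3, 0.2, -0.4]
opening: 31.8
finger_force: 0.0
```

Call:
step_arm --pt "0 0 0 0 0 0" --pt "0 0 0 0 0 0" --pt "0 0 0 0 0 0" --pt "0 0 0.5 0 0 0" --pt "0 0 0.5 0 0 0" --pt "0 0 0.5 0 0 0" --pt "0 0 0.5 0 0 0" --pt "0 0 0.5 0 0 0" --pt "0 0 0.5 0 0 0" --pt "0 0 0.5 0 0 0" --hand 19

```text
t: 11.45
tool_pos: [583.9, 172.0, 81.2]
orientation: [0.0, 0.591, 0.806, -0.0]
contact_force: [-0.7, 0.5, -0.3]
opening: 18.6
finger_force: 0.0
```

Call:
step_arm --pt "0 0 0.4 0 0 0" --pt "0 0 0.4 0 0 0" --pt "0 0 0.4 0 0 0" --pt "0 0 0.4 0 0 0" --pt "0 0 0.4 0 0 0" --pt "0 0 0.4 0 0 0" --pt "0 0 0.4 0 0 0" --pt "0 0 0.4 0 0 0" --pt "0 0 0.3 0 0 0" --pt "0 0 0 0 0 0"

```text
t: 12.45
tool_pos: [583.9, 172.0, 77.7]
orientation: [-0.0, 0.591, 0.806, -0.0]
contact_force: [-0.2, 0.4, -0.7]
opening: 19.0
finger_force: 0.0
```

Call:
step_arm --pt "0 0 0.4 0 0 0" --pt "0 0 0.4 0 0 0" --pt "0 0 0.4 0 0 0" --pt "0 0 0.4 0 0 0" --pt "0 0 0.4 0 0 0" --pt "0 0 0.4 0 0 0" --pt "0 0 0.4 0 0 0" --pt "0 0 0.2 0 0 0" --pt "0 0 0 0 0 0" --pt "0 0 0 0 0 0"

```text
t: 13.45
tool_pos: [584.0, 172.0, 75.5]
orientation: [-0.0, 0.591, 0.806, 0.0]
contact_force: [-3.2, -0.6, 8.0]
opening: 19.1
finger_force: 4.1
```

Call:
step_arm --pt "0 0 0.4 0 0 0" --pt "0 0 0.4 0 0 0" --pt "0 0 0.4 0 0 0" --pt "0 0 0.4 0 0 0" --pt "0 0 0.4 0 0 0" --pt "0 0 0 0 0 0" --pt "0 0 0 0 0 0" --pt "0 0 0 0 0 0" --pt "0 0 0 0 0 0" --pt "0 0 0 0 0 0"

```text
t: 14.45
tool_pos: [584.0, 172.0, 73.8]
orientation: [-0.0, 0.591, 0.806, 0.0]
contact_force: [-4.3, -0.5, 12.2]
opening: 19.2
finger_force: 5.6
```

Call:
step_arm --pt "0 0 0.3 0 0 0" --pt "0 0 0.3 0 0 0" --pt "0 0 0.3 0 0 0" --pt "0 0 0.3 0 0 0" --pt "0 0 0.3 0 0 0" --pt "0 0 0 0 0 0" --pt "0 0 0 0 0 0" --pt "0 0 0 0 0 0" --pt "0 0 0 0 0 0" --pt "0 0 0 0 0 0"

```text
t: 15.45
tool_pos: [584.0, 172.0, 72.6]
orientation: [-0.0, 0.591, 0.806, 0.0]
contact_force: [-4.7, -1.5, 14.1]
opening: 18.7
finger_force: 6.7
```

Call:
step_arm --pt "0 0 0.2 0 0 0" --pt "0 0 0.2 0 0 0" --pt "0 0 0.2 0 0 0" --pt "0 0 0.2 0 0 0" --pt "0 0 0.2 0 0 0" --pt "0 0 0.2 0 0 0" --pt "0 0 0 0 0 0" --pt "0 0 0 0 0 0" --pt "0 0 0 0 0 0" --pt "0 0 0 0 0 0"

```text
t: 16.45
tool_pos: [584.0, 172.0, 71.6]
orientation: [-0.0, 0.591, 0.806, 0.0]
contact_force: [-4.9, -1.6, 15.0]
opening: 18.8
finger_force: 7.6
```

Call:
step_arm --pt "0 0 0.2 0 0 0" --pt "0 0 0.2 0 0 0" --pt "0 0 0.2 0 0 0" --pt "0 0 0 0 0 0" --pt "0 0 0 0 0 0" --pt "0 0 0 0 0 0" --pt "0 0 0 0 0 0" --pt "0 0 0 0 0 0" --pt "0 0 0 0 0 0" --pt "0 0 0 0 0 0"

```text
t: 17.45
tool_pos: [584.0, 172.0, 71.4]
orientation: [-0.0, 0.591, 0.806, 0.0]
contact_force: [-5.7, -1.2, 18.8]
opening: 19.0
finger_force: 9.4
```

The ring is at its stop (total force about 19.7 N, and it stiffened). Closing on the tube.

Call:
step_arm --pt "0 0 0 0 0 0" --pt "0 0 0 0 0 0" --pt "0 0 0 0 0 0" --pt "0 0 0 0 0 0" --pt "0 0 0 0 0 0" --pt "0 0 0 0 0 0" --pt "0 0 0 0 0 0" --pt "0 0 0 0 0 0" --pt "0 0 0 0 0 0" --pt "0 0 0 0 0 0" --hand 8

```text
t: 18.45
tool_pos: [585.1, 172.3, 71.5]
orientation: [0.0, 0.591, 0.806, 0.001]
contact_force: [-3.6, 0.1, 17.4]
opening: 11.1
finger_force: 31.9
```

Call:
step_arm --pt "0 0.5 -0.5 0 0 0" --pt "0 0.5 -0.5 0 0 0" --pt "0 0 -1 0 0 0" --pt "0 0 -1 0 0 0" --pt "0 0 -1 0 0 0" --pt "0 0 -1 0 0 0" --pt "0 0 -1 0 0 0" --pt "0 0 -1 0 0 0" --pt "0 0 0 0 0 0" --pt "0 0 0 0 0 0"

```text
t: 19.45
tool_pos: [584.8, 172.3, 76.5]
orientation: [-0.0, 0.591, 0.806, -0.0]
contact_force: [-2.2, -0.4, 3.0]
opening: 11.0
finger_force: 30.0
```

Call:
step_arm --pt "0 0 -1 0 0 0" --pt "0 0 -1 0 0 0" --pt "0 0 -2 0 0 0" --pt "0 0 -2 0 0 0" --pt "0 0 -2 0 0 0" --pt "0 0 -2 0 0 0" --pt "0 0 -2 0 0 0" --pt "0 0 -2 0 0 0" --pt "0 0 -2 0 0 0" --pt "0 0 0 0 0 0"

```text
t: 20.45
tool_pos: [585.1, 172.4, 92.8]
orientation: [0.0, 0.591, 0.806, 0.0]
contact_force: [-0.5, -0.7, 0.5]
opening: 11.1
finger_force: 30.0
```

Call:
step_arm --pt "0 0 -5 0 0 0" --pt "0 0 -5 0 0 0" --pt "0 0 -5 0 0 0" --pt "0 0 -5 0 0 0" --pt "0 0 -5 0 0 0" --pt "0 0 -5 0 0 0" --pt "0 0 -5 0 0 0" --pt "0 0 -5 0 0 0" --pt "0 0 -5 0 0 0" --pt "0 0 0 0 0 0"

```text
t: 21.45
tool_pos: [585.3, 172.4, 138.2]
orientation: [0.0, 0.591, 0.806, 0.001]
contact_force: [0.8, -0.8, -0.6]
opening: 10.8
finger_force: 30.0
```

```bash
python3 - <<'E'
from h import *
s=observe();print(s['t'],s['tool_pos'].round(1),s['contact_force'].round(1))
D={c:shot(c,c+'1.png') for c in('scene','side')}
rs=[]
for c in D:
    for n in('red_tube_top','red_tube'):
        print(c,n,[(np.round(m['position'],1),round(m['p'],2)) for m in mark_of(n,c)[:2]])
a=cv2.resize(D['scene']['img'][100:230,190:320],(400,400),interpolation=2);b=cv2.resize(D['side']['img'][140:270,160:290],(400,400),interpolation=2)
cv2.imwrite('pics/f.png',np.hstack([a,b]))
E
```

```text
21.45 [585.3 172.4 138.2] [ 0.8 -0.8 -0.6]
scene red_tube_top []
scene red_tube [(array([243.7, 154.6]), 0.61)]
side red_tube_top [(array([226.5, 177. ]), 0.65)]
side red_tube [(array([228.1, 212.7]), 0.59)]
```

View pics/f.png

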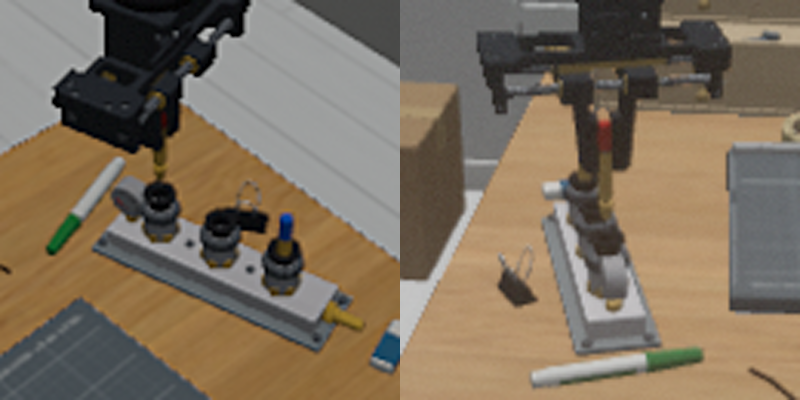

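The tube is out and upright: the tip shows at scene crop (160,178), above the ring. Shifting it 62 mm along to the middle outlet.

Call:
step_arm --pt "-5 0 0 0 0 0" --pt "-9 0 0 0 0 0" --pt "-9 0 0 0 0 0" --pt "-9 0 0 0 0 0" --pt "-9 0 0 0 0 0" --pt "-9 0 0 0 0 0" --pt "-8 0 0 0 0 0" --pt "-4 0 0 0 0 0" --pt "0 0 0 0 0 0" --pt "0 0 0 0 0 0"

```text
t: 22.75
tool_pos: [603.4, 113.5, 137.4]
orientation: [-0.0, 0.591, 0.807, 0.0]
contact_force: [0.4, -0.8, 0.5]
opening: 10.9
finger_force: 30.0
```

```bash
python3 - <<'E'
from h import *
s=observe();print(s['t'],s['tool_pos'].round(1),s['contact_force'].round(1))
D={c:shot(c) for c in('scene','side')}
M=np.array([s['tool_pos'][0],s['tool_pos'][1]])
for c in D:
    print(c,'tip pred',proj(D[c],[*M,93]).round(1),'hole',[ (z,proj(D[c],[*M,z]).round(1)) for z in(69.5,79.5)])
a=cv2.resize(D['scene']['img'][120:200,220:300],(400,400),interpolation=2);b=cv2.resize(D['side']['img'][150:230,180:260],(400,400),interpolation=2)
cv2.imwrite('pics/g.png',np.hstack([a,b]))
E
```

```text
22.75 [603.4 113.5 137.4] [ 0.4 -0.8  0.5]
scene tip pred [260.5 165.4] hole [(69.5, array([260.4, 171.6])), (79.5, array([260.4, 169. ]))]
side tip pred [221.8 199.3] hole [(69.5, array([222. , 207.4])), (79.5, array([221.9, 204. ]))]
```

View pics/g.png

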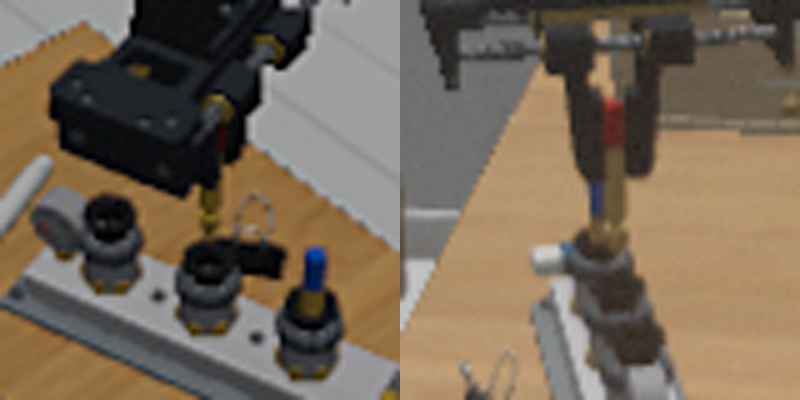

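Tip (scene crop (209,232)) is right above the middle hole (211,255) and the side view agrees. Lowering with care.

Call:
step_arm --pt "0 0 2 0 0 0" --pt "0 0 2 0 0 0" --pt "0 0 2 0 0 0" --pt "0 0 2 0 0 0" --pt "0 0 2 0 0 0" --pt "0 0 2 0 0 0" --pt "0 0 2 0 0 0" --pt "0 0 2 0 0 0" --pt "0 0 2 0 0 0" --pt "0 0 2 0 0 0"

```text
t: 23.85
tool_pos: [603.5, 113.2, 117.3]
orientation: [0.0, 0.591, 0.806, 0.0]
contact_force: [0.5, -0.6, -0.6]
opening: 10.6
finger_force: 30.0
```

Call:
step_arm --pt "0 0 0.5 0 0 0" --pt "0 0 0.5 0 0 0" --pt "0 0 1 0 0 0" --pt "0 0 1 0 0 0" --pt "0 0 1 0 0 0" --pt "0 0 1 0 0 0" --pt "0 0 1 0 0 0" --pt "0 0 1 0 0 0" --pt "0 0 1 0 0 0" --pt "0 0 0 0 0 0"

```text
t: 24.85
tool_pos: [603.4, 113.2, 109.3]
orientation: [-0.0, 0.591, 0.806, -0.0]
contact_force: [-0.6, -0.6, 0.1]
opening: 11.2
finger_force: 30.0
```

Call:
step_arm --pt "0 0 1 0 0 0" --pt "0 0 1 0 0 0" --pt "0 0 1 0 0 0" --pt "0 0 1 0 0 0" --pt "0 0 1 0 0 0" --pt "0 0 1 0 0 0" --pt "0 0 1 0 0 0" --pt "0 0 1 0 0 0" --pt "0 0 0 0 0 0" --pt "0 0 0 0 0 0"

```text
t: 25.85
tool_pos: [603.5, 113.2, 101.4]
orientation: [0.0, 0.591, 0.806, -0.0]
contact_force: [-0.2, -0.3, -0.1]
opening: 10.8
finger_force: 30.0
```

Call:
step_arm --pt "0 0 1 0 0 0" --pt "0 0 1 0 0 0" --pt "0 0 1 0 0 0" --pt "0 0 1 0 0 0" --pt "0 0 1 0 0 0" --pt "0 0 1 0 0 0" --pt "0 0 1 0 0 0" --pt "0 0 1 0 0 0" --pt "0 0 0 0 0 0" --pt "0 0 0 0 0 0"

```text
t: 26.85
tool_pos: [603.5, 113.2, 93.4]
orientation: [-0.0, 0.591, 0.806, -0.0]
contact_force: [-0.3, -0.5, -0.3]
opening: 10.9
finger_force: 30.0
```

Call:
step_arm --pt "0 0 0 0 0 0" --pt "0 0 0 0 0 0" --pt "0 0 0 0 0 0" --pt "0 0 0 0 0 0" --pt "0 0 0 0 0 0" --pt "0 0 0 0 0 0" --pt "0 0 0 0 0 0" --pt "0 0 -6 0 0 0" --pt "0 0 -10 0 0 0" --pt "0 0 -10 0 0 0" --hand 34

```text
t: 27.85
tool_pos: [603.7, 113.1, 120.5]
orientation: [0.0, 0.591, 0.806, 0.0]
contact_force: [1.3, 0.8, 0.1]
opening: 34.1
finger_force: 0.0
```

Call:
step_arm --pt "0 0 -10 0 0 0" --pt "0 0 -8 0 0 0" --pt "0 0 -8 0 0 0" --pt "0 0 0 0 0 0" --pt "0 0 0 0 0 0" --pt "0 0 0 0 0 0" --pt "0 0 0 0 0 0" --pt "0 0 0 0 0 0" --pt "0 0 0 0 0 0" --pt "0 0 0 0 0 0"

```text
t: 28.85
tool_pos: [603.4, 113.2, 145.3]
orientation: [-0.0, 0.591, 0.806, -0.0]
contact_force: [-0.2, -0.7, 0.1]
opening: 34.4
finger_force: 0.0
```

```bash
python3 - <<'E'
from h import *
s=observe();print(s['t'],s['tool_pos'].round(1),s['contact_force'].round(1))
D={c:shot(c) for c in('scene','side')}
for c in D:
    print(c,'top pred',proj(D[c],[603.4,113.2,125]).round(1),[(np.round(m['position'],1),round(m['p'],2)) for m in mark_of('red_tube_top',c)[:2]])
a=cv2.resize(D['scene']['img'][110:190,220:300],(400,400),interpolation=2);b=cv2.resize(D['side']['img'][150:230,180:260],(400,400),interpolation=2)
cv2.imwrite('pics/i.png',np.hstack([a,b]))
E
```

```text
28.85 [603.4 113.2 145.3] [-0.2 -0.7  0.1]
scene top pred [260.8 156.7] [(array([260.5, 158.6]), 0.57)]
side top pred [221.6 188. ] [(array([221.9, 190.8]), 0.59)]
```

View pics/i.png

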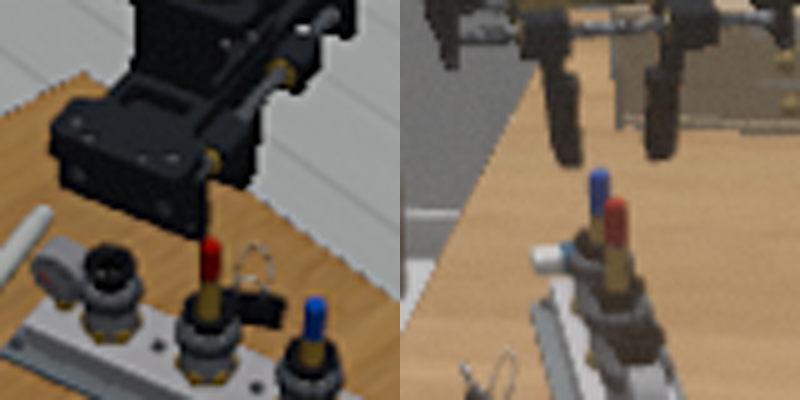

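The tube stands upright in the middle outlet, resting on the teeth, with its top right under the TCP. I'll close the fingers and push it home.

Call:
step_arm --pt "0 0 0 0 0 0" --pt "0 0 0 0 0 0" --pt "0 0 0 0 0 0" --pt "0 0 0 0 0 0" --pt "0 0 0 0 0 0" --pt "0 0 0 0 0 0" --pt "0 0 5 0 0 0" --pt "0 0 5 0 0 0" --pt "0 0 3 0 0 0" --pt "0 0 2 0 0 0" --hand 0

```text
t: 30.05
tool_pos: [603.2, 113.1, 129.8]
orientation: [-0.0, 0.591, 0.806, -0.0]
contact_force: [0.1, -0.4, -0.4]
opening: 0.3
finger_force: 0.0
```

Call:
step_arm --pt "0 0 0.7 0 0 0" --pt "0 0 0.7 0 0 0" --pt "0 0 0.7 0 0 0" --pt "0 0 0.7 0 0 0" --pt "0 0 0.7 0 0 0" --pt "0 0 0.7 0 0 0" --pt "0 0 0.7 0 0 0" --pt "0 0 0.7 0 0 0" --pt "0 0 0 0 0 0" --pt "0 0 0 0 0 0"

```text
t: 31.05
tool_pos: [603.5, 113.2, 124.8]
orientation: [0.0, 0.591, 0.806, 0.0]
contact_force: [-0.3, -0.6, 0.3]
opening: 0.3
finger_force: 0.0
```

Call:
step_arm --pt "0 0 0.5 0 0 0" --pt "0 0 0.5 0 0 0" --pt "0 0 0.5 0 0 0" --pt "0 0 0.5 0 0 0" --pt "0 0 0.5 0 0 0" --pt "0 0 0.5 0 0 0" --pt "0 0 0 0 0 0" --pt "0 0 0 0 0 0" --pt "0 0 0 0 0 0" --pt "0 0 0 0 0 0"

```text
t: 32.05
tool_pos: [603.5, 113.2, 121.9]
orientation: [0.0, 0.591, 0.806, 0.0]
contact_force: [0.3, -0.2, 0.3]
opening: 0.5
finger_force: 0.0
```

Call:
step_arm --pt "0 0 0.5 0 0 0" --pt "0 0 0.5 0 0 0" --pt "0 0 0.5 0 0 0" --pt "0 0 0.5 0 0 0" --pt "0 0 0.5 0 0 0" --pt "0 0 0.5 0 0 0" --pt "0 0 0 0 0 0" --pt "0 0 0 0 0 0" --pt "0 0 0 0 0 0" --pt "0 0 0 0 0 0"

```text
t: 33.05
tool_pos: [603.6, 113.2, 118.9]
orientation: [0.0, 0.591, 0.806, 0.0]
contact_force: [0.8, -0.0, 2.3]
opening: 0.1
finger_force: 1.5
```

Call:
step_arm --pt "0 0 0.4 0 0 0" --pt "0 0 0.4 0 0 0" --pt "0 0 0.4 0 0 0" --pt "0 0 0.4 0 0 0" --pt "0 0 0.4 0 0 0" --pt "0 0 0.4 0 0 0" --pt "0 0 0 0 0 0" --pt "0 0 0 0 0 0" --pt "0 0 0 0 0 0" --pt "0 0 0 0 0 0"

```text
t: 34.05
tool_pos: [603.4, 113.2, 116.4]
orientation: [-0.0, 0.591, 0.806, -0.0]
contact_force: [0.1, 0.1, 3.8]
opening: 0.5
finger_force: 1.5
```

Call:
step_arm --pt "0 0 0.4 0 0 0" --pt "0 0 0.4 0 0 0" --pt "0 0 0.4 0 0 0" --pt "0 0 0.4 0 0 0" --pt "0 0 0.4 0 0 0" --pt "0 0 0.4 0 0 0" --pt "0 0 0 0 0 0" --pt "0 0 0 0 0 0" --pt "0 0 0 0 0 0" --pt "0 0 0 0 0 0"

```text
t: 35.05
tool_pos: [603.5, 113.2, 114.0]
orientation: [0.0, 0.591, 0.806, 0.0]
contact_force: [0.7, -0.8, 4.8]
opening: 0.5
finger_force: 2.3
```

Call:
step_arm --pt "0 0 0.4 0 0 0" --pt "0 0 0.4 0 0 0" --pt "0 0 0.4 0 0 0" --pt "0 0 0.4 0 0 0" --pt "0 0 0.4 0 0 0" --pt "0 0 0 0 0 0" --pt "0 0 0 0 0 0" --pt "0 0 0 0 0 0" --pt "0 0 0 0 0 0" --pt "0 0 0 0 0 0"

```text
t: 36.05
tool_pos: [603.4, 113.2, 111.9]
orientation: [-0.0, 0.591, 0.806, -0.0]
contact_force: [-0.5, -0.5, -0.2]
opening: 0.4
finger_force: 0.0
```

Call:
step_arm --pt "0 0 0.3 0 0 0" --pt "0 0 0.3 0 0 0" --pt "0 0 0.3 0 0 0" --pt "0 0 0.3 0 0 0" --pt "0 0 0.3 0 0 0" --pt "0 0 0 0 0 0" --pt "0 0 0 0 0 0" --pt "0 0 0 0 0 0" --pt "0 0 0 0 0 0" --pt "0 0 0 0 0 0"

```text
t: 37.05
tool_pos: [603.5, 113.2, 110.5]
orientation: [0.0, 0.591, 0.806, -0.0]
contact_force: [-0.3, -0.4, 0.2]
opening: 0.5
finger_force: 0.0
```

Call:
step_arm --pt "0 0 0.3 0 0 0" --pt "0 0 0.3 0 0 0" --pt "0 0 0.3 0 0 0" --pt "0 0 0.3 0 0 0" --pt "0 0 0.3 0 0 0" --pt "0 0 0 0 0 0" --pt "0 0 0 0 0 0" --pt "0 0 0 0 0 0" --pt "0 0 0 0 0 0" --pt "0 0 0 0 0 0"

```text
t: 38.05
tool_pos: [603.8, 113.2, 109.4]
orientation: [0.0, 0.591, 0.806, 0.0]
contact_force: [-0.2, 1.2, 6.2]
opening: 0.6
finger_force: 2.7
```

```bash
python3 - <<'E'
from h import *
s=observe();print(s['t'],s['tool_pos'].round(1),s['contact_force'].round(1))
D={c:shot(c) for c in('scene','side')}
for c in D:
    print(c,'top pred',proj(D[c],[603.4,113.2,110]).round(1),[(np.round(m['position'],1),round(m['p'],2)) for m in mark_of('red_tube_top',c)[:2]])
a=cv2.resize(D['scene']['img'][110:190,220:300],(400,400),interpolation=2);b=cv2.resize(D['side']['img'][150:230,180:260],(400,400),interpolation=2)
cv2.imwrite('pics/j.png',np.hstack([a,b]))
E
```

```text
38.05 [603.8 113.2 109.4] [-0.2  1.2  6.2]
scene top pred [260.7 160.9] [(array([260.2, 160.6]), 0.57)]
side top pred [221.7 193.3] [(array([223.7, 194.3]), 0.45)]
```

View pics/j.png

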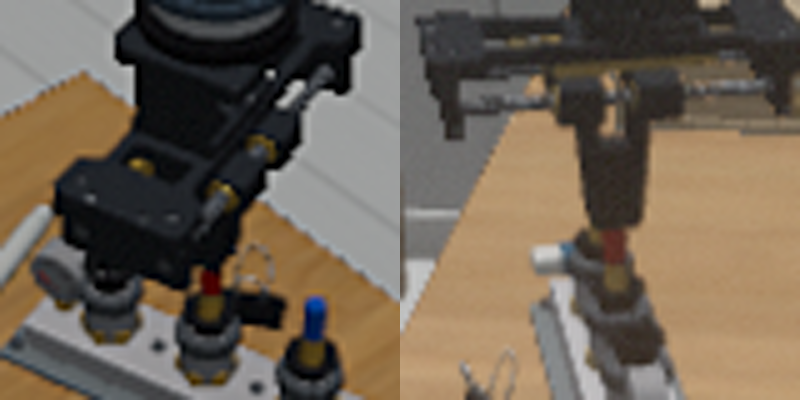

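The top is now about 110 mm high and resists. I'll lean a bit harder to be sure it is home.

Call:
step_arm --pt "0 0 0.3 0 0 0" --pt "0 0 0.3 0 0 0" --pt "0 0 0.3 0 0 0" --pt "0 0 0.3 0 0 0" --pt "0 0 0.3 0 0 0" --pt "0 0 0.3 0 0 0" --pt "0 0 0 0 0 0" --pt "0 0 0 0 0 0" --pt "0 0 0 0 0 0" --pt "0 0 0 0 0 0"

```text
t: 39.25
tool_pos: [605.1, 113.5, 109.1]
orientation: [0.001, 0.591, 0.806, 0.001]
contact_force: [-1.0, 0.9, 13.9]
opening: 0.5
finger_force: 7.1
```

Call:
step_arm --pt "0 -0.5 0.3 0 0 0" --pt "0 -0.5 0.3 0 0 0" --pt "0 0 0.3 0 0 0" --pt "0 0 0.3 0 0 0" --pt "0 0 0.3 0 0 0" --pt "0 0 0 0 0 0" --pt "0 0 0 0 0 0" --pt "0 0 0 0 0 0" --pt "0 0 0 0 0 0" --pt "0 0 0 0 0 0"

```text
t: 40.25
tool_pos: [605.3, 113.5, 108.9]
orientation: [0.002, 0.591, 0.806, 0.002]
contact_force: [-1.8, 0.2, 21.7]
opening: 0.4
finger_force: 10.9
```

Hard against the floor at 22 N, so the tube is home. Withdrawing to check the ring.

Call:
step_arm --pt "0 0 -2 0 0 0" --pt "0 0 -4 0 0 0" --pt "0 0 -6 0 0 0" --pt "0 0 -10 0 0 0" --pt "0 0 -10 0 0 0" --pt "0 0 -10 0 0 0" --pt "10 0 -10 0 0 0" --pt "10 0 -10 0 0 0" --pt "0 0 -10 0 0 0" --pt "0 0 0 0 0 0"

```text
t: 41.25
tool_pos: [597.3, 132.9, 179.5]
orientation: [0.001, 0.591, 0.807, 0.001]
contact_force: [-0.1, 0.7, -0.1]
opening: 0.2
finger_force: 0.0
```

```bash
python3 - <<'E'
from h import *
s=observe();print(s['t'],s['tool_pos'].round(1),s['contact_force'].round(1))
D={c:shot(c) for c in('scene','side')}
rs=[]
for c in D:
    print(c,'top pred',proj(D[c],[603.4,113.2,110]).round(1),[(np.round(m['position'],1),round(m['p'],2)) for m in mark_of('red_tube_top',c)[:2]])
old=cv2.imread('pics/scene1.png')
cv2.imwrite('pics/k.png',np.hstack([cv2.resize(x[140:200,220:300],(400,300),interpolation=cv2.INTER_CUBIC) for x in(old,D['scene']['img'])]))
E
```

```text
41.25 [597.3 132.9 179.5] [-0.1  0.7 -0.1]
scene top pred [260.7 160.9] [(array([261.7, 160.1]), 0.5)]
side top pred [221.7 193.3] [(array([220.2, 192.4]), 0.55)]
```

View pics/k.png

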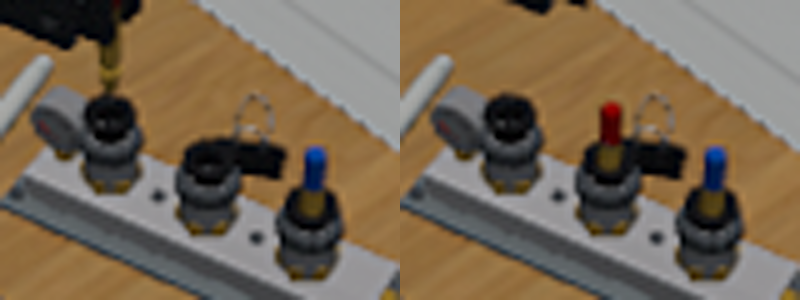

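The red tube stands upright in the middle outlet and the ring looks the same as before. I'll check its height at sub-pixel level against the earlier frame.

```bash
python3 - <<'E'
from h import *
old=[cv2.imread(f'pics/{c}0.png') for c in('scene','side')]
for c,o in zip(('scene','side'),old):
    new=np.mean([shot(c)['img'].astype(float) for _ in range(4)],0).mean(2); o=o.astype(float).mean(2)
    d=shot(c)
    for h in (79.5,75.5,69.5): print(c,h,proj(d,[603.4,113.2,h]).round(1))
    p=proj(d,[603.4,113.2,72]).round().astype(int)
    for dx in(-5,-4,4,5): print(c,dx,o[p[1]-6:p[1]+7,p[0]+dx].astype(int),new[p[1]-6:p[1]+7,p[0]+dx].astype(int))
E
```

```text
scene 79.5 [260.5 169.1]
scene 75.5 [260.5 170.1]
scene 69.5 [260.5 171.7]
scene -5 [103 101  97  97 100  95  97  92 102  77  53  49  46] [107 106 100 102 104 100 102  97 107  79  58  52  48]
scene -4 [103  99  97 103  94  74  72  44  42  49  54  57  58] [107 102 101 108  98  77  75  46  44  51  58  59  61]
scene 4 [ 98 102  54  13  19  20  13  13  18  15  13  30  85] [75 82 48 24 37 33 27 20 19 16 16 31 88]
scene 5 [101 109  66  11  17  21  21  22  17  16  49  64  63] [111 119  71  12  16  20  17  21  18  17  53  68  67]
side 79.5 [221.9 203.9]
side 75.5 [221.9 205.3]
side 69.5 [222.  207.3]
side -5 [47 43 91 82 60 60 60 79 80 82 89 88 77] [43 45 97 87 63 60 63 78 84 87 93 93 79]
side -4 [46 41 81 82 63 54 60 54 56 80 88 92 89] [46 44 85 85 64 58 65 56 57 82 91 93 91]
side 4 [125 103  87  80  95  80  64  58  56  60  55  62  58] [130 109  91  85  76  60  52  50  51  49  49  53  69]
side 5 [141 141 141 125 103  81  60  56  58  58  59  56  57] [144 146 145 143 131  86  55  55  53  61  71  82  91]
```

```bash
python3 -c "
from plant import *
print(job_done())"
```

```text
the job is handed in; nothing more can be done
None
```

I moved the red tube to the middle outlet, pushed it hard onto the floor at about 22 N, and the ring looks fully up in the camera images; the job is handed in, but the hand-in call gave no verdict.

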